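# Clamp a carton in the packing jig

## Robot

A 6-joint arm with a two-finger parallel gripper is mounted at the origin on the work surface. World frame = base frame: x ahead of the robot, y to its left, z up, the work surface at z = 0. Lengths are in m, angles in rad, forces in N, time in s.
With the tool pointing down it reaches from about 0.325 to 0.9 m from the base axis. Payload 6.1 kg.
Tool frame: the origin (TCP) lies on the centre line of the jaws, within the pads' length; the fingertips stand robot.tips_ahead ahead of it and the grasp point (between the pads) lies 2 mm behind it (robot.tips_ahead is the distance from the TCP to the fingertips, in m); z points along the fingers, x is the direction in which the jaws open and shut, and the axes are right-handed (so a half turn about z gives the same grasp; the last joint's range is limited). The gripper opens to 85 mm and grips with 20 to 120 N. Pads are 22 mm wide; open, the fingers measure 114 mm over their backs; the gripper's body (76 mm by 85 mm) begins 54 mm behind the grasp point. The pads swing forward as they close: fully open they stand 13 mm farther back than shut.
Start: joints at [-1.432, 0.22, 1.526, -0, 1.395, -0.126], TCP at [0.164, -0.603, 0.248] pointing down, gripper open.
Joint ranges: [-2.98, 2.98], [-0.91, 2.08], [0.09, 2.57], [-1.24, 4.39], [0.2, 2.65], [-2.68, 2.68]. Speed limits (rad/s): [2.57, 2.57, 3.01, 3.14, 3.14, 3.14].

## Interface

Orientations are given as a rotation vector (axis times angle).
In Python, from bench import robot gives the robot as it stands.
- The arm moves only by the tool step_arm, never from a script. Its argument "steps" is a list of rows, each a list of 7 numbers: the shift along the world's x, y, z in m, then the turn, a rotation vector about the world's x, y, z in degrees, then the closure, from -1 (fully open) to 1 (shut). A call has 1 to 20 rows; each row is the pose to reach, as a shift and turn from the pose commanded when the call began; what a row does not reach only later rows make up. A row lasts 1/12 s, in which the tool goes at most 41.7 mm and 7.16 degrees, less where a joint would pass 70% of its speed; a pose out of reach is approached as far as the arm can. A call with a gripper value outside its range is refused whole. The fingers move at their own pace and stop on an object; "squeeze" is the grip in N (left out, the last holds). Time passes only in rows, so rows that repeat a pose let the fingers close. It gives the time, the measured TCP pose, the force and the opening at its end, in the units of the state.
- robot.read_state(): the state, without advancing time (a new reading comes with each control period).
- robot.camera(name): name is "side" or "top" or "wrist"; returns the picture (400x640x3 uint8, blue, green, red); there is no depth.
- robot.camera_params(name): a dict with "fovy" (degrees; the focal length in pixels is half the picture's height over the tangent of half this angle, whatever the lens; pixels are square), "cx", "cy" (the principal point, pixels), "dist_coeffs" ([k1, k2, p1, p2, k3] as OpenCV has them; the pictures are not rectified), "R" (3x3) and "t" (3): a world point X has camera coordinates R X + t; the wrist camera has in their place "hand_eye" (4x4, takes a point from camera to tool coordinates, whose origin is the TCP and whose axes are the tool frame's). Camera axes: x right, y down, z forward; pixel columns grow to the right and rows downward; lengths in m; the calibration is good to about 2 mm. A picture is of the moment at which its call begins: read the wrist's pose just before it. camera_params takes no time and is no camera call.
- robot.sign_off(): hands the job in, once; it reports no verdict.
Trained networks look in the newest picture that a camera, given by its name, has taken for a name from the list of things; names that differ only in an ending like _2 or _b are one class to them, and where a whole thing is asked for, a point or a joint stands for the part that bears it (a point fixed in the world has none). Each returns a list of dicts, best first, with "p" (0 to 1); they miss things now and then, are a little off and sometimes report something else, mostly with a low value. They report only what shows in the picture. A call takes as long as a camera call.
- robot.search_frame(target, camera): "rect" ([left, top, width, height] in pixels, round what is visible of it).
- robot.trace(target, camera): "region" (400x640 bool, what is visible of it) and "rect" ([left, top, width, height] in pixels, round what is visible of it).
- robot.pinpoint(target, camera): "xy" ([column, row] in pixels: a listed point, or the origin of a listed thing).
The state is a dict: "t": time; "joint_pos": joint angles; "dq": joint speeds; "effort": joint torques, N m; "eef_pos": TCP position; "tcp_rot": TCP orientation; "wrist_force": force on the tool from outside, world axes, zero at the start; "wrist_torque": the same for the moment, N m; "opening": opening from 0.0 (shut) to 1.0 (fully open).
Only numpy, scipy, OpenCV 4.12 (cv2) and the standard library are available. Lean on these libraries where they do the work, as an engineer would, in place of code of your own. Each camera call takes 0.05 s, during which the arm holds its last target. There are 200 camera calls.

## Task

Clamp the carton that sits in the packing jig: push the yellow clamp strap round with the outside of a finger until it is fully home in the catch over the carton, and only then push the red cam lever all the way down and draw the hand clear. Nothing is to be picked up: the carton stays lying in its place and the tape roll, the bottle and the grey box are left where they stand.

Things in the scene. Friction and masses are not known exactly. Their poses are not given: they have to be found in the camera images.
- jig: packing jig fixed to the table: teal base plate 180 (x) x 260 (y) x 12 mm. Origin: centre of its underside, on the table top; z up. Its -x side faces the robot, turned up to 0.35 rad either way. Along its y: strap pivot post at -95 mm, carton in the middle between steel fences 30 mm high, blue catch at +95 mm
- strap_pivot (a point): point on the strap's vertical hinge axis at the height of the strap's top edge (104 mm above the table), at jig x 0, y -95 mm. The post's dark cap, 22 mm across, ends at 114 mm
- strap (a joint): strap angle about its vertical axis, rad: 0 = home in the catch, against a hard stop, the strap lying along the jig's +y across the carton; positive = swung open towards the jig's -x (robot) side, counter-clockwise from above; starts at 0.75 to 1.3. Stays where left; friction 0.12 N m
- strap_push (a point): point on the near face of the yellow steel strap, 115 mm from the pivot, 89 mm above the table; push here. -x: outward normal, y: along the strap. Upright web 8 mm thick, centred on the line from the pivot, 200 mm long, 74 to 104 mm above the table; on its far side a foot flange 26 mm wide, 74 to 79 mm high
- catch (a point): middle of the mouth of the blue catch that takes the strap's end: a C-shaped jaw, open to the jig's -x side, at jig x -16 to +40 mm, y +80 to +110 mm; 89 mm above the table. The ears on top that carry the lever end 137 mm above the table
- lever_pivot (a point): hinge point of the cam lever on top of the catch, at jig x 0, y +100 mm, 125 mm above the table; the hinge axis is level, along the jig's x
- lever (a joint): angle of the cam lever above level, rad: 0 = fully down, level, against a hard stop, pointing along the jig's +y (outwards from the carton); starts raised at 0.7 to 0.95. Stays where left (friction 0.25 N m, about 3 to 5 N at the handle)
- lever_tip (a point): middle of the lever's upper face at its outer end, 100 mm from the hinge and 6 mm above the lever's centre line; moves with the lever. The outer 60 mm of the lever is a red handle 20 mm wide, 12 mm thick
- carton_center (a point): centre of the brown cardboard carton, 110 (jig x) x 120 (jig y) x 55 mm, 0.4 to 0.8 kg, loose between the jig's fences on the base plate; its top lies 67 mm above the table, 7 mm below the strap (rubber pads fill 5 mm of that)
- tape_roll_center (a point): centre of a loose brown roll of packing tape lying flat, 92 mm across, 48 mm high (bystander)
- bottle_center (a point): centre of a loose upright white bottle with a blue label, 56 mm across, 140 mm high (bystander)
- parts_box_center (a point): centre of a loose grey box, 50 x 70 x 45 mm high (bystander)

How it is judged:
By the outcome, as a careful person would: the job done as asked, in the order asked, and still so for the second after the job is handed in, with the robot touching nothing.
It also fails if it takes over 48 s, if anything falls off the work surface, if the arm or the gripper's body presses on something with over 40 N, if the wrist force passes 120 N, or if a joint passes its speed limit or range.

## Working session

There is one attempt and no reset: what is moved stays moved. The work goes in short steps, Python scripts to look and compute and a tool call to move; the robot and the scene stay as the last step left them, time stands still between calls to the robot, and variables do not carry over. Pictures are saved under pics/ and viewed, about 8 in all and at most 12, crops included, and the job is handed in when it is done.

Besides the shell and the picture viewer there is one more tool, called after ">>>" by a JSON object that holds its "name" and its "arguments", one argument or row to a line. step_arm: Moves the arm, as the interface text tells. Its arguments: {"type":"object","properties":{"steps":{"type":"array"},"squeeze":{"type":"number"}},"required":["steps"]}

```bash
mkdir -p pics
cat > h.py <<'E'
import numpy as np, cv2
from bench import robot
def KD(c):
    p=robot.camera_params(c); f=200/np.tan(np.radians(p["fovy"])/2)
    return p,np.array([[f,0,p["cx"]],[0,f,p["cy"]],[0,0,1]]),np.array(p["dist_coeffs"])
def ray(c,xy):
    p,K,D=KD(c); u=cv2.undistortPoints(np.array([[xy]],float),K,D)[0,0]
    R=np.array(p["R"]);t=np.array(p["t"])
    return -R.T@t, R.T@np.array([u[0],u[1],1])
def at_z(c,xy,z):
    o,d=ray(c,xy); return o+d*(z-o[2])/d[2]
def proj(c,X):
    p,K,D=KD(c); return cv2.projectPoints(np.atleast_2d(X).astype(float),cv2.Rodrigues(np.array(p["R"]))[0],np.array(p["t"]),K,D)[0][:,0]
E
python3 - <<'E'
from h import *
print(robot.tips_ahead, {k:v for k,v in robot.read_state().items()})
ims=[]
for c in("top","side"):
    im=robot.camera(c); cv2.imwrite(f"pics/{c}1.png",im)
    print(c,"cam",ray(c,(320,200)))
    for n,z in dict(strap_pivot=.104,strap_push=.089,catch=.089,lever_pivot=.125,lever_tip=.19,carton_center=.0395,jig=0,tape_roll_center=.024,bottle_center=.07,parts_box_center=.0225).items():
        for r in robot.pinpoint(n,c)[:1]: print(c,n,round(r["p"],2),np.round(r["xy"],1),np.round(at_z(c,r["xy"],z),3))
E
```

```text
0.017 {'t': 0.0, 'joint_pos': array([-1.43207031e+00,  2.21227677e-01,  1.52761475e+00,  1.63517998e-05,
        1.39467165e+00, -1.26077835e-01]), 'dq': array([ 0.00020752, -0.00151042, -0.00049005,  0.00149397,  0.00022984,
       -0.00096479]), 'effort': array([ 2.34407889e-04, -4.96905863e+01, -3.89386189e+01, -1.72414889e-04,
        1.10574721e-02, -1.21520449e-05]), 'eef_pos': array([ 0.16351101, -0.60264794,  0.24719631]), 'tcp_rot': array([-2.49417850e+00,  1.90791009e+00,  2.12892574e-03]), 'wrist_force': array([-0.53388881,  0.10086233, -0.73979886]), 'wrist_torque': array([-0.01184329, -0.00577408, -0.01381671]), 'opening': 1.0027661813330193}
top cam (array([ 0.39985572, -0.01338617,  1.20120586]), array([ 0.13481346,  0.02921252, -0.99050659]))
top strap_pivot 0.89 [359.  173.2] [ 0.628 -0.097  0.104]
top strap_push 0.74 [338.9 208.1] [ 0.526 -0.036  0.089]
top catch 0.56 [291.  171.9] [0.638 0.106 0.089]
top lever_pivot 0.9 [287.3 172.1] [0.63  0.113 0.125]
top lever_tip 0.66 [260.8 166.2] [0.633 0.179 0.19 ]
top carton_center 0.96 [324.8 178.2] [0.627 0.005 0.04 ]
top
[... 154 characters left out ...]
6] [ 0.446 -0.284  0.022]
side cam (array([0.42912183, 0.88942393, 1.07580399]), array([ 0.06956114, -0.66811433, -0.74085423]))
side strap_pivot 0.86 [289.1 172.7] [ 0.63  -0.088  0.104]
side strap_push 0.74 [321.6 189.1] [ 0.522 -0.046  0.089]
side catch 0.76 [278.2 221.3] [0.63  0.098 0.089]
side lever_pivot 0.86 [275.3 213.8] [0.636 0.101 0.125]
side lever_tip 0.62 [348.3 150.5] [ 0.453 -0.119  0.19 ]
side carton_center 0.91 [285.5 208.8] [0.627 0.006 0.04 ]
side jig 0.62 [286.9 219. ] [0.623 0.013 0.   ]
side tape_roll_center 0.74 [298.1 327.5] [0.53  0.381 0.024]
side bottle_center 0.83 [310.6 130.1] [ 0.598 -0.346  0.07 ]
side parts_box_center 0.62 [352.3 152.9] [ 0.442 -0.299  0.022]
```

View pics/top1.png

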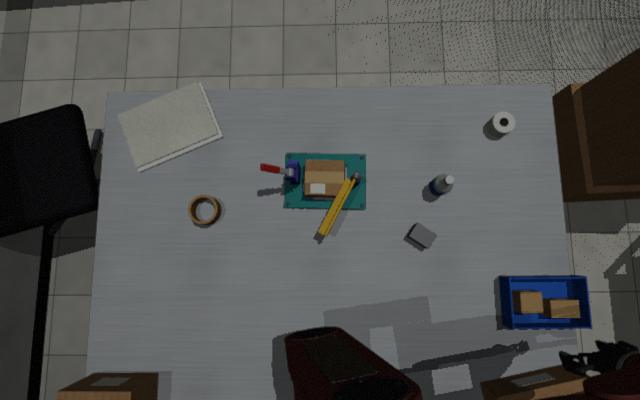

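View pics/side1.png

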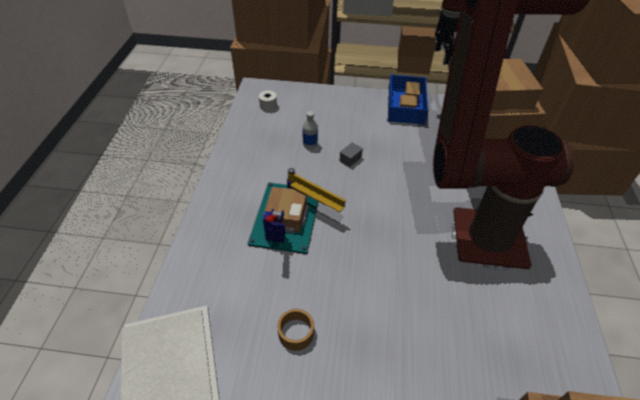

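The top view shows the jig at about (325,182), with the yellow strap open from (355,178) to (321,235) and the red lever at (270,168) pointing left (+y). The side view agrees. Next I'll fit the jig pose and joint angles.

Run:
```python
from h import *
from scipy.optimize import least_squares
from scipy.spatial.transform import Rotation as Ro
im=cv2.imread("pics/top1.png"); h=cv2.cvtColor(im,cv2.COLOR_BGR2HSV)
m=((h[...,0]>80)&(h[...,0]<98)&(h[...,1]>120)&(h[...,2]>40)).astype(np.uint8); m[:140]=0;m[225:]=0;m[:,:270]=0;m[:,380:]=0
c=cv2.boxPoints(cv2.minAreaRect(cv2.findNonZero(m))); C=np.array([at_z("top",x,.012) for x in c]); print("plate",np.round(C,3),C.mean(0), m.sum())
e=[C[(i+1)%4]-C[i] for i in range(4)]; print([ (round(np.hypot(*v[:2]),3),round(np.degrees(np.arctan2(v[1],v[0])),1)) for v in e])
y=((h[...,0]>20)&(h[...,0]<33)&(h[...,1]>150)&(h[...,2]>90)).astype(np.uint8);y[:160]=0;y[250:]=0;y[:,:300]=0;y[:,375:]=0
c2=cv2.boxPoints(cv2.minAreaRect(cv2.findNonZero(y)));print("strap",np.round([at_z("top",x,.1)[:2] for x in c2],3))
obs=[("top","P",(359,173.2)),("top","S",(338.9,208.1)),("top","C",(291,171.9)),("top","L",(287.3,172.1)),("top","T",(260.8,166.2)),("top","B",(324.8,178.2)),
("side","P",(289.1,172.7)),("side","S",(321.6,189.1)),("side","C",(278.2,221.3)),("side","L",(275.3,213.8)),("side","B",(285.5,208.8))]
cor=np.array(c)
def pts(v):
    x,yy,a,s,l=v
    S=[-.115*np.sin(s)-.004*np.cos(s),-.095+.115*np.cos(s)-.004*np.sin(s),.089]
    J=dict(P=[0,-.095,.104],S=S,C=[0,.095,.089],L=[0,.1,.125],T=[0,.1+.1*np.cos(l)-.006*np.sin(l),.125+.1*np.sin(l)+.006*np.cos(l)],B=[0,0,.0395])
    R=Ro.from_euler("z",a).as_matrix()
    return {k:R@np.array(q)+[x,yy,0] for k,q in J.items()}
f=lambda v:np.concatenate([ (proj(c,pts(v)[k])[0]-u) for c,k,u in obs])
r=least_squares(f,[.63,.005,0,1.1,.8],loss="soft_l1"); print("x y yaw strap lever",np.round(r.x,4)); print(np.round(f(r.x).reshape(-1,2),1).tolist())
for k,q in pts(r.x).items(): print(k,np.round(q,4))
print(Ro.from_rotvec(robot.read_state()["tcp_rot"]).as_matrix().round(3))
```

```text
plate [[ 0.54   0.137  0.012]
 [ 0.718  0.134  0.012]
 [ 0.709 -0.126  0.012]
 [ 0.532 -0.119  0.012]] [0.62463378 0.00646748 0.012     ] 1764
[(np.float64(0.178), np.float64(-0.7)), (np.float64(0.261), np.float64(-92.0)), (np.float64(0.177), np.float64(177.5)), (np.float64(0.256), np.float64(88.2))]
strap [[ 0.458  0.027]
 [ 0.623 -0.06 ]
 [ 0.609 -0.086]
 [ 0.444  0.001]]
x y yaw strap lever [ 0.6296  0.0055 -0.0187  1.1022  0.697 ]
[[-2.6, 0.0], [0.9, 0.7], [1.9, 2.0], [2.6, -0.7], [-0.0, -0.1], [-0.1, -0.9], [0.7, -0.3], [-0.9, 1.5], [-0.5, 0.7], [1.3, 1.4], [-0.7, -0.1]]
P [ 0.6279 -0.0894  0.104 ]
S [ 0.5244 -0.0391  0.089 ]
C [0.6314 0.1005 0.089 ]
L [0.6315 0.1055 0.125 ]
T [0.6329 0.1783 0.1938]
B [0.6296 0.0055 0.0395]
[[ 0.262 -0.965 -0.   ]
 [-0.965 -0.262 -0.   ]
 [-0.     0.    -1.   ]]
```

>>> {"name": "step_arm", "arguments": {
  "steps": [
    [0.337,0.519,0,0,0,137,1],
    [0.337,0.519,0,0,0,137,1],
    [0.337,0.519,0,0,0,137,1],
    [0.337,0.519,0,0,0,137,1],
    [0.337,0.519,0,0,0,137,1],
    [0.337,0.519,0,0,0,137,1],
    [0.337,0.519,0,0,0,137,1],
    [0.337,0.519,0,0,0,137,1],
    [0.337,0.519,0,0,0,137,1],
    [0.337,0.519,0,0,0,137,1],
    [0.337,0.519,0,0,0,137,1],
    [0.337,0.519,0,0,0,137,1],
    [0.337,0.519,0,0,0,137,1],
    [0.337,0.519,0,0,0,137,1],
    [0.337,0.519,0,0,0,137,1],
    [0.337,0.519,0,0,0,137,1],
    [0.337,0.519,0,0,0,137,1],
    [0.337,0.519,0,0,0,137,1],
    [0.337,0.519,0,0,0,137,1],
    [0.337,0.519,0,0,0,137,1]
  ]
}}

```text
t: 2.77
eef_pos: [0.5006, -0.084, 0.2484]
tcp_rot: [2.686, 1.629, 0.0]
wrist_force: [0.1, -0.8, -0.0]
opening: 0.004
```

>>> {"name": "step_arm", "arguments": {
  "steps": [
    [0,0,-0.03,0,0,0,1],
    [0,0,-0.06,0,0,0,1],
    [0,0,-0.09,0,0,0,1],
    [0,0,-0.12,0,0,0,1],
    [0,0,-0.144,0,0,0,1],
    [0,0,-0.144,0,0,0,1],
    [0,0,-0.144,0,0,0,1]
  ]
}}

```text
t: 3.35
eef_pos: [0.4995, -0.084, 0.1034]
tcp_rot: [-2.69, -1.618, 0.003]
wrist_force: [-0.1, 0.0, -0.0]
opening: 0.0
```

Run:
```python
from h import *
a=robot.camera("side")[120:270,220:400]; b=robot.camera("top")[140:270,250:410]
cv2.imwrite("pics/2.png",np.vstack([cv2.resize(a,(500,300)),cv2.resize(b,(500,300),interpolation=2)]))
# where tips at z .087 project
p=robot.read_state()["eef_pos"]; print(p,proj("side",[p[0],p[1],p[2]-.017]),proj("top",[p[0],p[1],p[2]-.017]))
```

```text
[ 0.50183651 -0.08468833  0.10616027] [[329.64955278 180.77501484]] [[355.37560643 216.17303391]]
```

View pics/2.png

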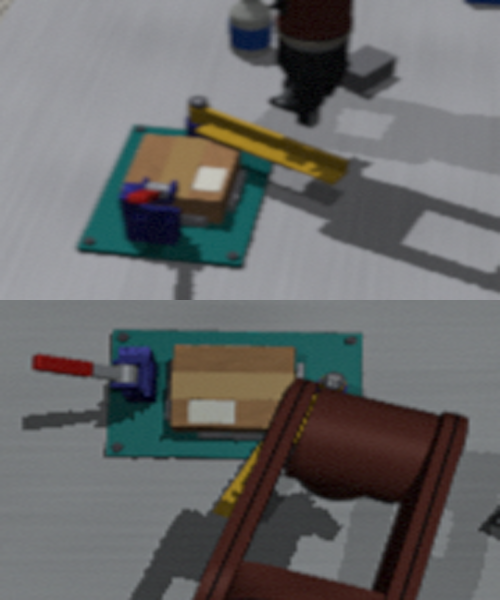

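The measured fingertip pixel matches the tip I predicted, at about (330,181) in the side view, so the tip height is confirmed. Now I'll sweep the strap along its arc.

>>> {"name": "step_arm", "arguments": {
  "steps": [
    [0.006,0.011,-0.005,0,0,0,1],
    [0.012,0.022,-0.005,0,0,0,1],
    [0.0174,0.032,-0.005,0,0,0,1],
    [0.0217,0.0416,-0.005,0,0,-5,1],
    [0.026,0.0511,-0.005,0,0,-10,1],
    [0.0322,0.061,-0.005,0,0,-16,1],
    [0.0392,0.0702,-0.005,0,0,-22,1],
    [0.0474,0.0785,-0.005,0,0,-27.5,1],
    [0.0562,0.0862,-0.005,0,0,-33,1],
    [0.0658,0.093,-0.005,0,0,-39,1],
    [0.0758,0.0984,-0.005,0,0,-45,1],
    [0.084,0.102,-0.005,0,0,-49,1],
    [0.0921,0.105,-0.005,0,0,-53,1],
    [0.0921,0.105,-0.005,0,0,-53,1]
  ]
}}

```text
t: 4.62
eef_pos: [0.5944, 0.0225, 0.1001]
tcp_rot: [3.132, 0.25, 0.003]
wrist_force: [-0.6, -0.2, 0.7]
opening: -0.003
```

Run:
```python
from h import *
a=robot.camera("side")[120:270,220:400]
cv2.imwrite("pics/3.png",cv2.resize(a,(720,600),interpolation=2))
```

```text
(no output)
```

View pics/3.png

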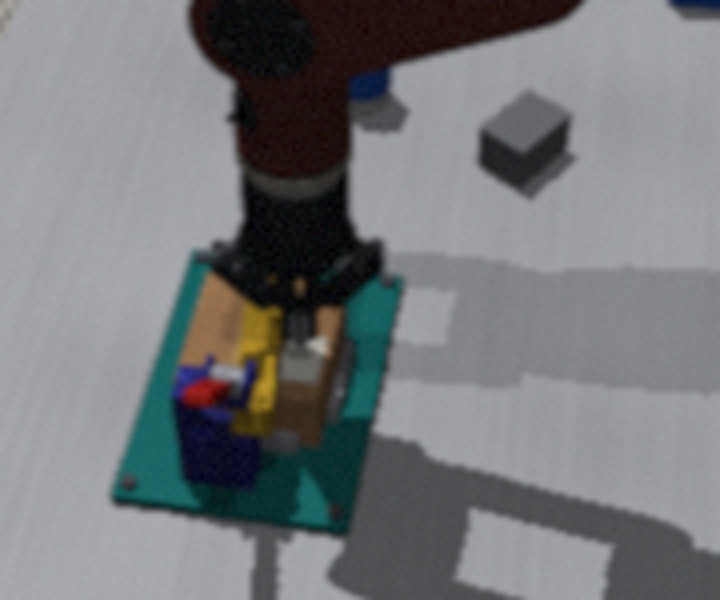

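The strap, with its end at (258,420) in the crop, is following the finger and entering the catch mouth. I'll go on slowly to the stop.

>>> {"name": "step_arm", "arguments": {
  "steps": [
    [0.003,0.001,0,0,0,-1.5,1],
    [0.006,0.002,0,0,0,-3,1],
    [0.009,0.003,0,0,0,-4.5,1],
    [0.012,0.0035,0,0,0,-6,1],
    [0.014,0.004,0,0,0,-7.5,1],
    [0.016,0.0045,0,0,0,-9,1],
    [0.018,0.0045,0,0,0,-9.5,1],
    [0.019,0.0045,0,0,0,-9.5,1],
    [0.019,0.0045,0,0,0,-9.5,1]
  ]
}}

```text
t: 5.42
eef_pos: [0.6106, 0.0258, 0.0993]
tcp_rot: [-3.141, 0.005, 0.004]
wrist_force: [-4.6, 0.7, 3.5]
opening: 0.003
```

>>> {"name": "step_arm", "arguments": {
  "steps": [
    [0.001,0,0,0,0,0,1],
    [0.002,0,0,0,0,0,1],
    [0.002,0,0,0,0,0,1]
  ]
}}

```text
t: 5.67
eef_pos: [0.6108, 0.0258, 0.0992]
tcp_rot: [-3.141, 0.005, 0.011]
wrist_force: [-13.9, 0.7, 8.6]
opening: -0.002
```

>>> {"name": "step_arm", "arguments": {
  "steps": [
    [0.001,0,0,0,0,0,1],
    [0.002,0,0,0,0,0,1],
    [0.002,0,0,0,0,0,1]
  ]
}}

```text
t: 5.92
eef_pos: [0.611, 0.0259, 0.0992]
tcp_rot: [-3.141, 0.005, 0.018]
wrist_force: [-20.3, 0.4, 15.4]
opening: 0.001
```

>>> {"name": "step_arm", "arguments": {
  "steps": [
    [-0.01,0,0,0,0,0,1],
    [-0.03,0,0,0,0,0,1],
    [-0.06,0,0.03,0,0,0,1],
    [-0.08,0,0.07,0,0,0,1],
    [-0.1,0,0.11,0,0,0,1],
    [-0.12,0,0.15,0,0,0,1],
    [-0.14,0,0.19,0,0,0,1],
    [-0.16,0,0.2,0,0,0,1],
    [-0.18,0,0.2,0,0,0,1],
    [-0.2,0,0.2,0,0,0,1],
    [-0.2,0,0.2,0,0,0,1],
    [-0.2,0,0.2,0,0,0,1]
  ]
}}

```text
t: 6.92
eef_pos: [0.4156, 0.0254, 0.3]
tcp_rot: [3.141, -0.007, 0.004]
wrist_force: [0.4, -0.7, -0.2]
opening: -0.005
```

Run:
```python
from h import *
a=robot.camera("side")[150:270,220:364]; b=robot.camera("top")[130:230,250:390]
cv2.imwrite("pics/4.png",np.hstack([cv2.resize(a,(400,333),interpolation=2),cv2.resize(b,(400,333),interpolation=2)]))
for c in("top","side"):
    for n,z in dict(strap_pivot=.104,strap_push=.089,catch=.089,lever_pivot=.125,lever_tip=.19).items():
        for r in robot.pinpoint(n,c)[:1]: print(c,n,round(r["p"],2),np.round(r["xy"],1),np.round(at_z(c,r["xy"],z),3))
```

```text
top strap_pivot 0.72 [358.7 175.7] [ 0.62  -0.096  0.104]
top strap_push 0.91 [317.6 177.6] [0.619 0.026 0.089]
top catch 0.85 [292.7 171. ] [0.64  0.101 0.089]
top lever_pivot 0.93 [289.1 171.9] [0.63  0.108 0.125]
top lever_tip 0.56 [263.  166.4] [0.633 0.173 0.19 ]
side strap_pivot 0.72 [290.4 171. ] [ 0.627 -0.096  0.104]
side strap_push 0.74 [283.6 204.2] [0.627 0.031 0.089]
side catch 0.76 [276.7 221. ] [0.635 0.097 0.089]
side lever_pivot 0.66 [277.2 210.4] [0.633 0.088 0.125]
side lever_tip 0.66 [267.8 215.4] [0.64  0.163 0.19 ]
```

View pics/4.png

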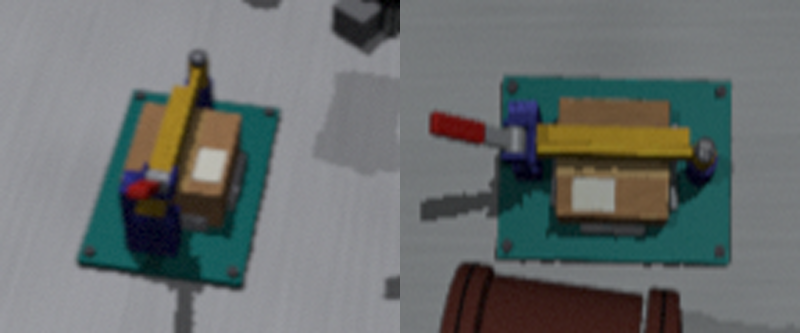

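The strap is fully home: in the top crop it runs straight from the post at (703,150) to the catch at (525,135), and the side crop shows its end inside the jaw. Force rose to 20 N there with no further travel. Now the lever.

>>> {"name": "step_arm", "arguments": {
  "steps": [
    [0.217,0.122,0,0,0,0,1],
    [0.217,0.122,0,0,0,0,1],
    [0.217,0.122,0,0,0,0,1],
    [0.217,0.122,0,0,0,0,1],
    [0.217,0.122,0,0,0,0,1],
    [0.217,0.122,0,0,0,0,1],
    [0.217,0.122,0,0,0,0,1],
    [0.217,0.122,0,0,0,0,1],
    [0.217,0.122,-0.02,0,0,0,1],
    [0.217,0.122,-0.04,0,0,0,1],
    [0.217,0.122,-0.04,0,0,0,1]
  ]
}}

```text
t: 8.43
eef_pos: [0.6299, 0.1465, 0.2555]
tcp_rot: [3.141, -0.01, -0.01]
wrist_force: [-1.0, -0.1, -1.7]
opening: -0.004
```

>>> {"name": "step_arm", "arguments": {
  "steps": [
    [0,0,-0.01,0,0,0,1],
    [0,0,-0.02,0,0,0,1],
    [0,0,-0.03,0,0,0,1],
    [0,0,-0.04,0,0,0,1],
    [0,0,-0.05,0,0,0,1],
    [0,0.003,-0.06,0,0,0,1],
    [0,0.003,-0.06,0,0,0,1]
  ]
}}

```text
t: 9.02
eef_pos: [0.6317, 0.1504, 0.1966]
tcp_rot: [3.141, -0.009, -0.005]
wrist_force: [-0.5, -1.3, 0.4]
opening: -0.0
```

Run:
```python
from h import *
a=robot.camera("side")[120:270,220:400]
cv2.imwrite("pics/5.png",cv2.resize(a,(720,600),interpolation=2))
```

```text
(no output)
```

View pics/5.png

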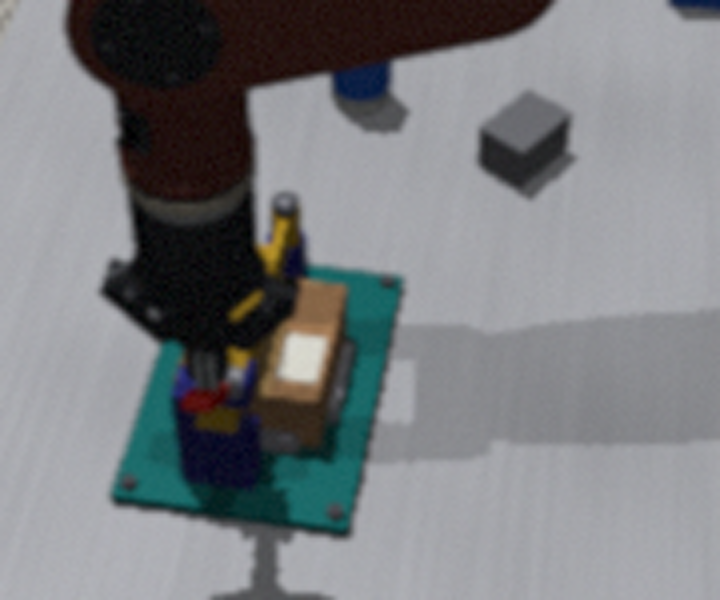

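The fingertips at (207,385) are just above the red handle at (203,397), centred on it. Now I'll press down while drifting outward.

>>> {"name": "step_arm", "arguments": {
  "steps": [
    [0,0.002,-0.005,0,0,0,1],
    [0,0.004,-0.01,0,0,0,1],
    [0,0.007,-0.015,0,0,0,1],
    [0,0.01,-0.02,0,0,0,1],
    [0,0.013,-0.025,0,0,0,1],
    [0,0.016,-0.03,0,0,0,1],
    [0,0.019,-0.035,0,0,0,1],
    [0,0.022,-0.04,0,0,0,1],
    [0,0.024,-0.044,0,0,0,1],
    [0,0.024,-0.044,0,0,0,1]
  ]
}}

```text
t: 9.9
eef_pos: [0.6316, 0.1748, 0.1534]
tcp_rot: [-3.141, 0.009, 0.004]
wrist_force: [0.7, -0.3, 0.6]
opening: -0.001
```

>>> {"name": "step_arm", "arguments": {
  "steps": [
    [0,0,-0.003,0,0,0,1],
    [0,0,-0.006,0,0,0,1],
    [0,0,-0.008,0,0,0,1],
    [0,0,-0.008,0,0,0,1]
  ]
}}

```text
t: 10.23
eef_pos: [0.6324, 0.1749, 0.1479]
tcp_rot: [-3.141, 0.009, 0.001]
wrist_force: [-2.9, 3.2, 5.8]
opening: -0.002
```

Run:
```python
from h import *
a=robot.camera("side")[150:270,220:364]; b=robot.camera("top")[130:230,230:370]
cv2.imwrite("pics/6.png",np.hstack([cv2.resize(a,(400,333),interpolation=2),cv2.resize(b,(400,333),interpolation=2)]))
```

```text
(no output)
```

View pics/6.png

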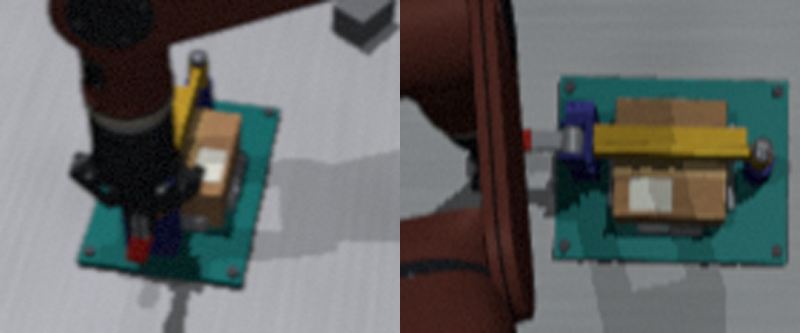

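The lever now lies outward under the fingertips at (138,245). I'll press on against the stop.

>>> {"name": "step_arm", "arguments": {
  "steps": [
    [0,0,-0.002,0,0,0,1],
    [0,0,-0.003,0,0,0,1],
    [0,0,-0.003,0,0,0,1]
  ]
}}

```text
t: 10.58
eef_pos: [0.6326, 0.175, 0.1477]
tcp_rot: [-3.141, 0.008, -0.001]
wrist_force: [-10.1, 0.8, 19.2]
opening: -0.001
```

>>> {"name": "step_arm", "arguments": {
  "steps": [
    [0,0,-0.001,0,0,0,1],
    [0,0,-0.002,0,0,0,1],
    [0,0,-0.002,0,0,0,1]
  ]
}}

```text
t: 10.83
eef_pos: [0.6327, 0.175, 0.1475]
tcp_rot: [-3.141, 0.008, -0.002]
wrist_force: [-15.2, -0.6, 27.7]
opening: 0.001
```

The lever is at its hard stop: 28 N with no travel, and the tip at 0.1305 m against 0.131 m expected. I'll draw clear straight up, then back.

>>> {"name": "step_arm", "arguments": {
  "steps": [
    [0,0,0.01,0,0,0,1],
    [0,0,0.04,0,0,0,1],
    [0,0,0.08,0,0,0,1],
    [0,0,0.12,0,0,0,1],
    [0,0,0.16,0,0,0,1],
    [-0.03,0,0.18,0,0,0,1],
    [-0.07,0,0.18,0,0,0,1],
    [-0.11,0,0.18,0,0,0,1],
    [-0.15,0,0.18,0,0,0,1],
    [-0.19,0,0.18,0,0,0,1],
    [-0.22,0,0.18,0,0,0,1],
    [-0.22,0,0.18,0,0,0,1],
    [-0.22,0,0.18,0,0,0,1]
  ]
}}

```text
t: 11.92
eef_pos: [0.4117, 0.1744, 0.3225]
tcp_rot: [-3.141, 0.008, -0.002]
wrist_force: [-0.7, -0.7, 0.6]
opening: 0.003
```

Run:
```python
from h import *
a=robot.camera("side")[150:270,220:364]; b=robot.camera("top")[130:230,230:370]
cv2.imwrite("pics/7.png",np.hstack([cv2.resize(a,(400,333),interpolation=2),cv2.resize(b,(400,333),interpolation=2)]))
for c in("top","side"):
    for n,z in dict(strap_push=.089,lever_tip=.131,carton_center=.0395,tape_roll_center=.024,bottle_center=.07,parts_box_center=.0225).items():
        for r in robot.pinpoint(n,c)[:1]: print(c,n,round(r["p"],2),np.round(at_z(c,r["xy"],z),3))
```

```text
top strap_push 0.93 [0.625 0.022 0.089]
top lever_tip 0.47 [0.634 0.204 0.131]
top carton_center 0.7 [0.63  0.002 0.04 ]
top tape_roll_center 0.85 [0.536 0.388 0.024]
top bottle_center 0.81 [ 0.6   -0.353  0.07 ]
top parts_box_center 0.81 [ 0.449 -0.277  0.022]
side strap_push 0.64 [0.623 0.022 0.089]
side lever_tip 0.48 [0.627 0.199 0.131]
side carton_center 0.97 [0.626 0.003 0.04 ]
side tape_roll_center 0.85 [0.534 0.385 0.024]
side bottle_center 0.61 [ 0.605 -0.353  0.07 ]
side parts_box_center 0.54 [ 0.447 -0.289  0.022]
```

View pics/7.png

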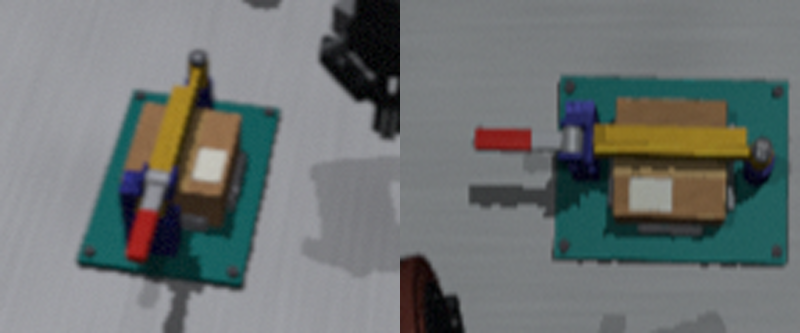

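The strap is in the catch and the red lever lies level, pointing outward from (570,140) to (475,138) in the top crop. Both cameras put the tip at about y 0.20, as expected. The carton and bystanders haven't moved and the hand is clear.

```bash
python3 -c "
from bench import robot
print(robot.sign_off())"
```

```text
the job is handed in; nothing more can be done
None
```

The carton is clamped and the job is handed in, at about 12 s on the robot's clock. I swept the strap round with the closed fingers until it was home, then pushed the red lever down and drew the hand clear.

- **Strap:** it stopped hard in the catch. Force rose to about 20 N sideways (25 N in all) with no further travel, and both cameras then showed it lying straight across the carton with its end in the jaw.
- **Lever:** it stopped at level. Force rose to about 28 N downward (32 N in all) with no further travel, and the fingertips were at 0.1305 m against the 0.131 m expected. Both cameras put the lever tip about 0.1 m out from its hinge, as it should be when down.
- **Surroundings:** the carton, tape roll and bottle read the same as at the start to within about 7 mm, and the grey box to within about 10 mm. I put that down to detection noise, as nothing came near them.

The one reading that disagreed was the side camera's first lever-tip detection, which was clearly wrong; I left it out. No check failed.

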